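Right the tipped soap bottle and close up the lane

TASK

One blue soap bottle has tipped over in the refill lane. Stand it upright in the lane between the other two bottles and the orange follower, and slide the follower (it has a black grip) along until the row of three standing bottles is closed up snugly against the white end stop. Do not knock over the other bottles or disturb the things around the lane.

Things in the scene. Friction and masses are not known exactly. Their poses are not given: they have to be found in the camera images.
- lane: Fixed aluminium lane, 450 long, 85 wide, yaw varies. Origin at table level on its centre line; y runs along the lane towards the white end stop, x across it, z up. It spans y -235 to +215. Its floor is 4 above the table. Two low steel side rails: inner faces at x = -28 and +28, outer at -32 and +32, tops 12 above the table.
- lane_stop (a point): Middle of the inner face of the white end stop at floor level (lane frame x 0, y +200, z 4). The stop is 64 wide, 10 thick, its top 79 above the table.
- follower (a joint): Position (m) of the orange follower along the lane's +y: at value q the front of its blade is at lane y = -0.145 + q. Starts at 0 to 0.045, far from the stop; runs to 0.23; reads 0.195 when the three upright bottles touch one another, the stop and the blade. Stays where left; about 2 N moves it alone, plus 2 to 3 N per bottle pushed.
- follower_grip (a point): Middle of the top of the follower's black grip: an upright block 26 across the lane (x), 20 along it (y), top 63 above the table, sides free down to 18 above the table. It stands 62 behind the front face of the blade. The blade is 52 wide, 8 thick, from 6 to 51 above the table; the follower is 84 long.
- bottle_tipped: Blue bottle, white label and cap, lying along the lane, cap towards the follower; may roll a little. 50 diameter, straight-sided to 71 from the base, tapering to a 20 wide neck at 94; cap 24 wide, 115 tall in all; about 0.22 kg. Origin at the centre of its base; z runs from base to cap. Lying in the lane its axis is 29 above the table; standing there its origin is 4 above it.
- bottle_a: Same kind of bottle standing in the lane beside the end stop. Origin at the centre of its base, z up to the cap.
- bottle_b: Same kind of bottle standing in the lane next to bottle_a, on the follower's side of it. Origin at the centre of its base, z up to the cap.
- wipes_tub: Bystander: white and red round tub, red lid, 94 diameter, 133 tall, origin under its centre.
- glove_box: Bystander: white and blue glove carton 125 x 230 x 70 tall, origin under its centre.
- tape_roll: Bystander: tan tape roll lying flat, 104 diameter, 48 tall, origin under its centre.
- food_tub: Bystander: white tub with green lid, 140 x 200 x 87 tall, origin under its centre.
- marker: Bystander: blue marker pen lying flat, 130 long, 20 thick, origin under its middle.
- stapler: Bystander: red and black stapler, 130 x 35 x 50 tall, origin under its middle.
There are look-alikes about, which are no part of the job. Leave any green or turquoise look-alike of the bottle_tipped alone.

How it is judged (in metres and radians):
At the end, for the whole second after the job is handed in: All three bottles stand upright (within 0.1 rad), at rest on the lane floor, within 12 mm of its centre line, the one that had tipped next to the follower (lane y 0.05 to 0.10); the follower is closed up on them: it reads 0.183 to 0.202 (at most 12 mm of free space in the row) (angle between each of bottle_tipped, bottle_a, bottle_b's own z axis and vertical below 0.1 rad and x of bottle_tipped in the frame of lane between -0.012 and 0.012 m and x of bottle_a in the frame of lane between -0.012 and 0.012 m and x of bottle_b in the frame of lane between -0.012 and 0.012 m and y of bottle_tipped in the frame of lane between 0.05 and 0.1 m and height (world z) of each of bottle_tipped, bottle_a, bottle_b below 0.009 m and value of joint follower between 0.183 and 0.202 m and linear speed of each of bottle_tipped, bottle_a, bottle_b below 0.02 m/s); the robot touches nothing.
It fails at once if a standing bottle in the lane is knocked over (angle between any of bottle_a, bottle_b's own z axis and vertical above 0.6 rad).
It fails at once if a bystander around the lane is shifted by more than 40 mm (distance of any of wipes_tub, glove_box, tape_roll, food_tub, marker, stapler from where it was at the start of the episode above 0.04 m).
It also fails if it takes over 58 s, if anything falls off the work surface, if the arm or the gripper's body presses on something with over 40 N, if the wrist force passes 120 N, or if a joint passes its speed limit or range.

ROBOT

A 7-joint arm with a two-finger parallel gripper is mounted at the origin on the work surface. World frame = base frame: x ahead of the robot, y to its left, z up, the work surface at z = 0. Lengths are in mm, angles in degrees, forces in N, time in s.
With the tool pointing down it reaches from about 400 to 850 mm from the base axis. Payload 4.5 kg.
Tool frame: the origin (TCP) lies on the centre line of the jaws, within the pads' length; the fingertips stand 25 mm ahead of it and the grasp point (between the pads) lies 6 mm ahead of it; z points along the fingers, y is the line along which they close (so a half turn about z gives the same grasp; the last joint's range is limited). The gripper opens to 85 mm and grips with 20 to 120 N. Pads are 22 mm wide; open, the fingers measure 114 mm over their backs; the gripper's body (76 mm by 85 mm) begins 54 mm behind the grasp point. The pads swing forward as they close: fully open they stand 13 mm farther back than shut.
Start: joints at [68.171, 39.483, -11.15, 89.685, 9.013, 51.709, -12.324], TCP at [251.909, -572.008, 256.317] pointing down, gripper open.
Joint ranges: [-172.22, 172.22], [-26.19, 119.32], [-84.43, 86.54], [7.71, 146.69], [-57.33, 237.33], [2.42, 119.75], [-152.13, 152.13]. Speed limits (degrees/s): [147.25, 147.25, 180, 180, 180, 180, 180].

INTERFACE

Orientations are given as [roll, pitch, yaw] about the fixed x, y, z axes, in that order (R = Rz(yaw) Ry(pitch) Rx(roll)).
In Python, from station import env gives the robot as it stands.
- The arm moves only by the tool step_arm, never from a script. Its argument "rows" is a list that holds one entry, the list of rows, each a list of 7 numbers: the shift along the tool's x, y, z in units of 1 m (1.0 is 1 m), then the turn, a rotation vector about the tool's x, y, z in units of 60 degrees (1.0 is 60 degrees), then the opening, from 0 (shut) to 1 (fully open). A call has 1 to 10 rows; each row is the pose to reach, as a shift and turn from the pose commanded when the call began, along the tool's axes at that moment; what a row does not reach only later rows make up. A row lasts 1/10 s, in which the tool goes at most 50 mm and 8.59 degrees, less where a joint would pass 70% of its speed; a pose out of reach is approached as far as the arm can. A call with a number of a shift or a turn outside -1 to 1 is refused whole. A call with a gripper value outside its range is refused whole. The fingers move at their own pace and stop on an object; "grip_force" is the grip in N (left out, the last holds). Time passes only in rows, so rows that repeat a pose let the fingers close. It gives the time, the measured TCP pose, the force, the opening and the grip force at its end, in the units of the state.
- env.read_state(): the state, without advancing time (a new reading comes with each control period).
- env.grab_frame(name): name is "side" or "top"; returns the picture (480x640x3 uint8, red, green, blue); there is no depth.
- env.camera_info(name): a dict with "camera_matrix" (3x3 intrinsics, pixels), "rvec" (rotation vector, rad) and "tvec" (3), from world to camera coordinates, as OpenCV has them. Camera axes: x right, y down, z forward; pixel columns grow to the right and rows downward; lengths in mm; the calibration is good to about 2 mm. A picture is of the moment at which its call begins. camera_info takes no time and is no camera call.
- env.sign_off(): hands the job in; it is judged then, once.
Trained networks look in the newest picture that a camera, given by its name, has taken for a name from the list of things; names that differ only in an ending like _2 or _b are one class to them, and where a whole thing is asked for, a point or a joint stands for the part that bears it (a point fixed in the world has none). Each returns a list of dicts, best first, with "conf" (0 to 1); they miss things now and then, are a little off and sometimes report something else, mostly with a low value. They report only what shows in the picture. A call takes as long as a camera call. They do not tell look-alikes from the thing itself.
- env.recognise(camera, query): "bbox" ([left, top, right, bottom] in pixels, round what is visible of it).
The state is a dict: "clock": time; "joint_pos": joint angles; "qd": joint speeds; "effort": joint torques, N m; "ee_pos": TCP position; "ee_rot": TCP orientation; "ft_force": force on the tool from outside, world axes, zero at the start; "ft_torque": the same for the moment, N m; "width": opening from 0.0 (shut) to 1.0 (fully open); "finger_force": force on a finger pad.
Only numpy, scipy, OpenCV 4.12 (cv2) and the standard library are available. Lean on these libraries where they do the work, as an engineer would, in place of code of your own. Each camera call takes 0.05 s, during which the arm holds its last target. There are 200 camera calls.

## Working session

There is one attempt and no reset: what is moved stays moved. The work goes in short steps, Python scripts to look and compute and a tool call to move; the robot and the scene stay as the last step left them, time stands still between calls to the robot, and variables do not carry over. Pictures are saved under pics/ and viewed, at most 10 in all, crops included, and the job is handed in when it is done.

Besides the shell and the picture viewer there is one more tool, called after "Request:" in YAML: its name, and indented under it one key for each argument. step_arm: Moves the arm, as the interface text tells. Its arguments: {"type":"object","properties":{"rows":{"type":"array","items":{"type":"array","items":{"type":"array","items":{"type":"number"}}}},"grip_force":{"type":"number"}},"required":["rows"]}

```bash
mkdir -p pics; ls; cat > h.py <<'E'
import numpy as np, cv2
from station import env
def cam(n):
    c=env.camera_info(n);K=np.array(c["camera_matrix"],float);R=cv2.Rodrigues(np.array(c["rvec"],float))[0];t=np.array(c["tvec"],float).ravel()
    return K,R,t
def proj(n,P):
    K,R,t=cam(n);p=(np.atleast_2d(P)@R.T+t)@K.T
    return p[:,:2]/p[:,2:]
def onz(n,uv,z):
    K,R,t=cam(n);uv=np.atleast_2d(uv);d=np.c_[uv,np.ones(len(uv))]@np.linalg.inv(K).T@R
    c=-R.T@t;return c+d*((z-c[2])/d[:,2])[:,None]
def snap(n,f):
    im=env.grab_frame(n);cv2.imwrite(f"pics/{f}.png",im[:,:,::-1]);return im
E
python3 - <<'E'
from h import *
for n in("top","side"):
    snap(n,n+"0"); K,R,t=cam(n);print(n,K[0,0],-R.T@t)
    for q in("bottle_tipped","follower","follower_grip","lane"):
        for r in env.recognise(n,q)[:6]: print(q,np.round(r["bbox"]),round(r["conf"],2))
s=env.read_state();print(s["clock"],s["ee_pos"],s["ee_rot"],s["ft_force"],s["width"])
E
```

```text
pics
top 599.6557041458477 [ 198.59596694   -5.8150613  1725.5661894 ]
bottle_tipped [259. 305. 298. 336.] 0.7
bottle_tipped [314. 297. 357. 322.] 0.68
bottle_tipped [292. 236. 331. 261.] 0.66
follower [349. 229. 377. 250.] 0.74
follower_grip [348. 229. 376. 254.] 0.8
lane [237. 223. 391. 284.] 0.63
side 461.10288428230615 [239.19184423 638.36458152 890.39009615]
bottle_tipped [344. 309. 397. 344.] 0.81
bottle_tipped [378. 243. 398. 291.] 0.7
bottle_tipped [299. 235. 323. 285.] 0.69
bottle_tipped [434. 166. 475. 200.] 0.63
bottle_tipped [335. 386. 400. 413.] 0.23
follower [313. 197. 342. 233.] 0.95
follower [288. 269. 310. 312.] 0.42
follower_grip [313. 196. 342. 233.] 0.84
follower_grip [267. 198. 353. 346.] 0.69
lane [265. 199. 353. 346.] 0.66
0.5 [ 251.91428512 -571.99054384  256.28262231] [ 1.79999105e+02 -1.33486789e-03  2.37686416e+01] [-0.26176813 -0.2034395   0.4900305 ] 0.9971047622411824
```

View pics/top0.png

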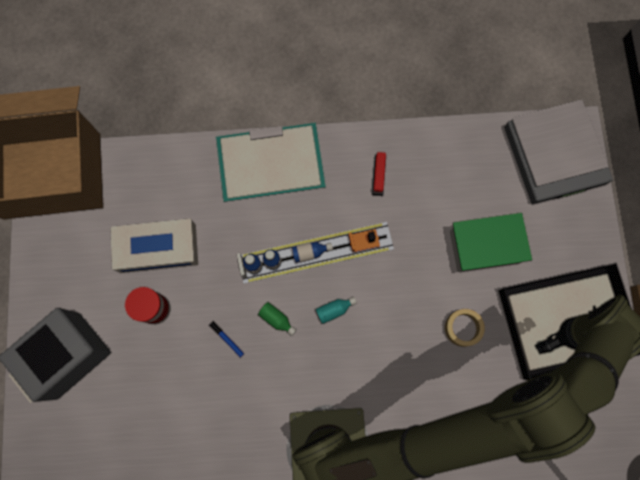

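View pics/side0.png

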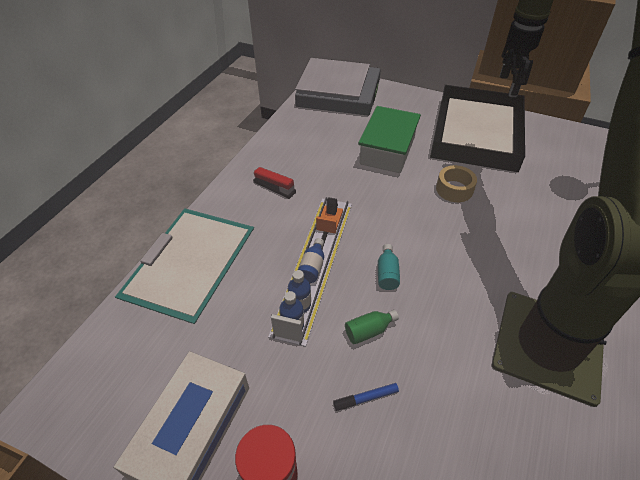

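The blue bottle lying in the lane is at top (310,250), side (313,260). It fits the description: blue, white label, in the lane, cap towards the follower. The green (277,318) and turquoise (336,310) bottles lie outside the lane, so they are look-alikes. I'll confirm this in an enlarged crop.

```bash
python3 - <<'E'
from h import *
a=cv2.imread("pics/top0.png")[215:290,230:400];b=cv2.imread("pics/side0.png")[190:350,255:365]
a=cv2.resize(a,None,fx=4.7,fy=4.7,interpolation=cv2.INTER_CUBIC);cv2.imwrite("pics/topc.png",a)
b=cv2.resize(b,None,fx=3.7,fy=3.7,interpolation=cv2.INTER_CUBIC);cv2.imwrite("pics/sidec.png",b);print(a.shape,b.shape)
E
```

```text
(352, 799, 3) (592, 407, 3)
```

View pics/topc.png

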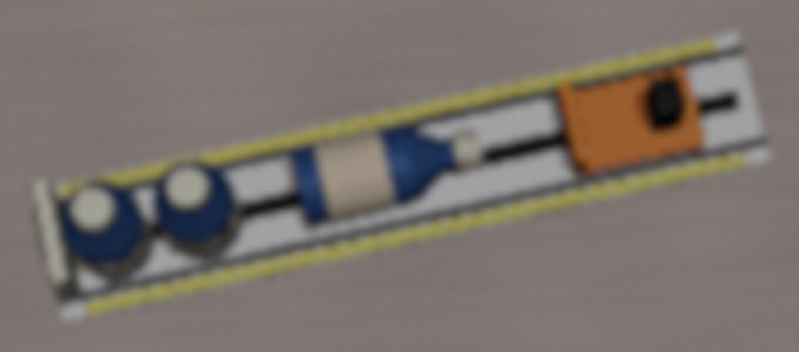

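View pics/sidec.png

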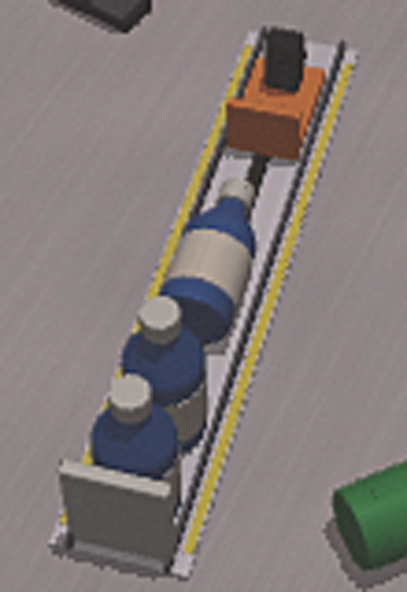

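Crops confirm it: top crop shows the tipped bottle with its base at (302,186), cap end at (483,147), follower blade at (568,128), grip at (664,102). In the side crop the base is near (195,315) and the cap at (237,187). Next I fit the lane and the object poses from both views.

```bash
python3 - <<'E'
from h import *
from scipy.optimize import least_squares
T=lambda p:(np.array(p,float)+.5)/4.7-.5+[230,215]
S=lambda p:(np.array(p,float)+.5)/3.7-.5+[255,190]
L=[("top",T((742,35)),(42.5,-235,4)),("top",T((772,158)),(-42.5,-235,4)),("top",T((65,318)),(-42.5,215,4)),
("side",S((250,32)),(42.5,-235,4)),("side",S((358,52)),(-42.5,-235,4)),("side",S((185,577)),(-42.5,215,4)),("side",S((52,545)),(42.5,215,4))]
def w(p,q):
    c,s=np.cos(p[2]),np.sin(p[2]);q=np.atleast_2d(q).astype(float)
    return np.c_[p[0]+c*q[:,0]-s*q[:,1],p[1]+s*q[:,0]+c*q[:,1],q[:,2]]
f=lambda p:np.ravel([proj(n,w(p,q))[0]-uv for n,uv,q in L])
r=least_squares(f,[560,30,.15],x_scale=[100,100,.1],loss='soft_l1');p=r.x
print(p[:2],np.degrees(p[2]),np.round(f(p).reshape(-1,2),1).tolist());np.save("lane.npy",p)
def inv(P):
    c,s=np.cos(p[2]),np.sin(p[2]);d=P-np.array([p[0],p[1],0]);return np.c_[c*d[:,0]+s*d[:,1],-s*d[:,0]+c*d[:,1],d[:,2]]
def tri(a,b):
    g=lambda X:np.r_[proj("top",X)[0]-a,proj("side",X)[0]-b]
    r=least_squares(g,[560,30,50.]);return inv(r.x[None])[0],np.abs(r.fun).max()
for k,a,b in[("capa",(94,208),(129,382)),("capb",(187,187),(160,303)),("grip",(664,97),(285,35)),("blade_top+x",(560,83),(228,100)),("blade_top-x",(575,170),(300,120)),("tipcap",(470,147),(237,188)),("stoptop outer+x",(38,180),(62,462))]:
    X,e=tri(T(a),S(b));print(k,np.round(X,1),round(e,2))
for k,a,z in[("capa",(94,208),115),("capb",(187,187),115),("base",(302,186),29),("capend",(484,147),29),("shoulder",(412,163),29),("blade+",(560,83),51),("blade-",(575,170),51),("grip",(664,97),63)]:
    print("top",k,np.round(inv(onz("top",T(a),z))[0],1))
for k,a,z in[("capa",(129,382),115),("capb",(160,303),115),("cap",(237,188),35),("blade+",(228,100),51),("blade-",(300,120),51),("grip",(285,35),63)]:
    print("side",k,np.round(inv(onz("side",S(a),z))[0],1))
E
```

```text
[549.8211711   10.44869644] 9.02876138428914 [[-0.8, -1.4], [-0.1, -0.1], [-0.2, -0.3], [0.4, -0.1], [1.0, -0.1], [1.1, 0.2], [-0.6, -0.3]]
capa [ -2.5 173.6 127.1] 1.29
capb [ -3.  118.5 128.2] 1.16
grip [  -1.4 -170.5   69.6] 0.74
blade_top+x [  23.9 -112.6   55.6] 0.68
blade_top-x [ -28.7 -109.3   52.9] 1.18
tipcap [  0.8 -51.2  38.9] 0.68
stoptop outer+x [ 29.3 206.3  84.2] 0.76
top capa [ -3.6 174.3 115. ]
top capb [ -3.5 118.9 115. ]
top base [-0.1 54.2 29. ]
top capend [ -1.2 -60.2  29. ]
top shoulder [ -1.1 -14.8  29. ]
top blade+ [  22.9 -113.1   51. ]
top blade- [ -31.9 -109.5   51. ]
top grip [  -2.3 -171.4   63. ]
side capa [  2.9 165.6 115. ]
side capb [  2.6 108.8 115. ]
side cap [  3.3 -54.7  35. ]
side blade+ [  26.9 -117.2   51. ]
side blade- [ -25.6 -111.5   51. ]
side grip [   2.1 -177.5   63. ]
```

```bash
cat > go.py <<'E'
import sys
from h import *
from scipy.spatial.transform import Rotation as Rn
p=np.load("lane.npy");Lr=Rn.from_euler('z',p[2])
def pose(x,y,z,t):  # grasp point in lane frame, tilt t: tool z=(0,sin t,-cos t)
    t=np.radians(t);M=np.array([[0,1,0],[np.cos(t),0,np.sin(t)],[np.sin(t),0,-np.cos(t)]])
    R=Lr*Rn.from_matrix(M);return Lr.apply([x,y,z])+[p[0],p[1],0]-R.apply([0,0,6]),R
def cur():
    s=env.read_state();return s,np.array(s["ee_pos"]),Rn.from_euler('xyz',s["ee_rot"],degrees=True)
if __name__=="__main__":
    s,P,R=cur()
    g=Lr.inv().apply(P+R.apply([0,0,6])-[p[0],p[1],0]);zt=(Lr.inv()*R).as_matrix()[:,2]
    print("t",s["clock"],"grasp lane",np.round(g,1),"toolz",np.round(zt,2),"j",np.round(s["joint_pos"]),"F",np.round(s["ft_force"],1),"w",round(s["width"],3),"ff",s["finger_force"])
    for a in sys.argv[1:]:
        v=eval(a);T,Q=pose(*v)
        print(v,"shift",np.round(R.inv().apply(T-P)/1000,4),"turn",np.round((R.inv()*Q).as_rotvec(degrees=True)/60,4))
E
python3 go.py "(0,-60,200,0)" "(0,-60,200,45)"
```

```text
t 0.5 grasp lane [-385.6 -528.5  250.3] toolz [ 0. -0. -1.] j [ 68.  39. -11.  90.   9.  52. -12.] F [-0.3 -0.2  0.5] w 0.997 ff 0.0
(0, -60, 200, 0) shift [ 0.4921 -0.3549  0.0503] turn [ 0.     -0.     -1.2543]
(0, -60, 200, 45) shift [ 0.491  -0.3508  0.052 ] turn [ 0.491   0.6369 -1.1854]
```

Request:
step_arm:
  rows:
    - [[0.245,-0.175,0.0,0,0,-0.6,1],[0.492,-0.355,0.0,0,0,-0.95,1],[0.492,-0.355,0.0,0,0,-0.95,1],[0.492,-0.355,0.0,0,0,-0.95,1],[0.492,-0.355,0.0,0,0,-0.95,1],[0.492,-0.355,0.0,0,0,-0.95,1],[0.492,-0.355,0.0,0,0,-0.95,1],[0.492,-0.355,0.0,0,0,-0.95,1],[0.492,-0.355,0.0,0,0,-0.95,1],[0.492,-0.355,0.0,0,0,-0.95,1]]

```text
clock: 1.5
ee_pos: [506.0, -139.2, 256.5]
ee_rot: [180.0, 0.0, 80.7]
ft_force: [1.5, -0.1, -0.1]
width: 1.0
finger_force: 0.0
```

```bash
python3 go.py "(0,-60,200,0)" "(0,-80,130,45)"
```

```text
t 1.5 grasp lane [ -66.8 -141.   250.5] toolz [ 0. -0. -1.] j [ 26.  33. -25. 107.  20.  44. -19.] F [ 1.5 -0.1 -0.1] w 1.0 ff 0.0
(0, -60, 200, 0) shift [0.0978 0.038  0.0505] turn [ 0.0006  0.0004 -0.3047]
(0, -80, 130, 45) shift [0.0748 0.0455 0.1223] turn [ 0.1202  0.7439 -0.2886]
```

Request:
step_arm:
  rows:
    - [[0.03,0.02,0.03,0.06,0.35,-0.14,1],[0.075,0.0455,0.122,0.12,0.744,-0.289,1],[0.075,0.0455,0.122,0.12,0.744,-0.289,1],[0.075,0.0455,0.122,0.12,0.744,-0.289,1],[0.075,0.0455,0.122,0.12,0.744,-0.289,1],[0.075,0.0455,0.122,0.12,0.744,-0.289,1],[0.075,0.0455,0.122,0.12,0.744,-0.289,1],[0.075,0.0455,0.122,0.12,0.744,-0.289,1]]

```text
clock: 2.3
ee_pos: [562.1, -74.0, 134.2]
ee_rot: [-179.9, -45.0, 99.0]
ft_force: [-0.2, 1.4, 0.7]
width: 0.994
finger_force: 0.0
```

```bash
python3 go.py "(0,-2,37,45)"; python3 - <<'E'
from h import *
a=snap("top","t1")[190:310,220:400];b=snap("side","s1")[150:350,230:400]
a=cv2.resize(a,(600,400),interpolation=cv2.INTER_CUBIC)[:, :400+0] if 0 else cv2.resize(a,(450,300),interpolation=cv2.INTER_CUBIC)
b=cv2.resize(b,(340,400),interpolation=cv2.INTER_CUBIC)
o=np.zeros((400,790,3),np.uint8);o[:300,:450]=a;o[:,450:]=b;cv2.imwrite("pics/v1.png",o[:,:,::-1])
E
```

```text
t 2.3 grasp lane [ -1.1 -81.1 129.9] toolz [-0.    0.71 -0.71] j [ 47.  67. -52.  88.   6.  56.  17.] F [-0.2  1.4  0.7] w 0.994 ff 0.0
(0, -2, 37, 45) shift [-0.0098  0.0011  0.1216] turn [-0.      0.0003 -0.0008]
```

View pics/v1.png

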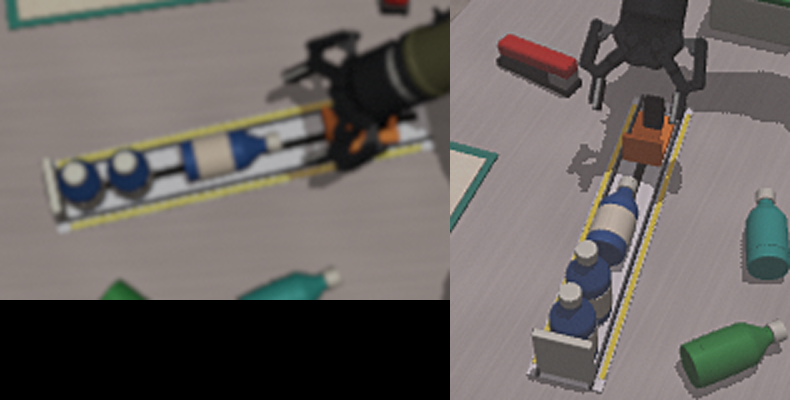

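The gripper straddles the lane centrally: the fingers sit either side of it in the side view (600,95) and (680,100), and the bottle is undisturbed. I'll go down along the tool axis.

Request:
step_arm:
  rows:
    - [[-0.004,0.001,0.04,0,0,0,1],[-0.008,0.001,0.08,0,0,0,1],[-0.01,0.001,0.1,0,0,0,1],[-0.01,0.001,0.112,0,0,0,1],[-0.01,0.001,0.1215,0,0,0,1],[-0.01,0.001,0.1215,0,0,0,1]]

```text
clock: 3.0
ee_pos: [550.6, 4.8, 41.9]
ee_rot: [180.0, -45.0, 99.2]
ft_force: [0.4, 0.1, 0.1]
width: 0.999
finger_force: 0.0
```

```bash
python3 go.py "(0,-2,37,45)"
```

```text
t 3.0 grasp lane [-0.2 -1.4 37.6] toolz [-0.    0.71 -0.71] j [ 41.  74. -49.  95.   9.  41.  15.] F [0.4 0.1 0.1] w 0.999 ff 0.0
(0, -2, 37, 45) shift [-0.0009  0.0002  0.    ] turn [-0.0015  0.0001  0.0019]
```

Request:
step_arm:
  rows:
    - [[0,0,0,0,0,0,0.5],[0,0,0,0,0,0,0.4],[0,0,0,0,0,0,0.4],[0,0,0,0,0,0,0.3],[0,0,0,0,0,0,0.3],[0,0,0,0,0,0,0.3],[0,0,0,0,0,0,0.3],[0,0,0,0,0,0,0.3]]
  grip_force: 40

```text
clock: 3.8
ee_pos: [551.5, 3.0, 42.1]
ee_rot: [179.9, -45.0, 99.0]
ft_force: [-0.2, -4.8, 5.8]
width: 0.574
finger_force: 41.0
```

```bash
python3 go.py "(0,-5,110,45)"
```

```text
t 3.8 grasp lane [ 0.5 -3.4 37.9] toolz [ 0.    0.71 -0.71] j [ 41.  74. -49.  95.   9.  41.  15.] F [-0.2 -4.8  5.8] w 0.574 ff 40.97618222236633
(0, -5, 110, 45) shift [ 0.0498 -0.0004 -0.0522] turn [0.0015 0.0001 0.0002]
```

Request:
step_arm:
  rows:
    - [[0.014,0,-0.014,0,0,0,0.3],[0.028,0,-0.028,0,0,0,0.3],[0.05,0,-0.052,0,0,0,0.3],[0.05,0,-0.052,0,0,0,0.3],[0.05,0,-0.052,0,0,0,0.3]]

```text
clock: 4.3
ee_pos: [551.1, 2.1, 113.9]
ee_rot: [179.9, -44.9, 99.1]
ft_force: [-0.7, -0.2, -3.3]
width: 0.569
finger_force: 42.4
```

```bash
python3 go.py "(0,-20,125,0)"
```

```text
t 4.3 grasp lane [ -0.   -4.2 109.7] toolz [ 0.    0.71 -0.71] j [ 42.  68. -52.  96.   6.  46.  13.] F [-0.7 -0.2 -3.3] w 0.569 ff 42.41648018360138
(0, -20, 125, 0) shift [ 0.0039  0.0001 -0.0202] turn [ 0.0008 -0.7489  0.0012]
```

Request:
step_arm:
  rows:
    - [[0.0,0,-0.003,0,-0.09,0,0.3],[0.001,0,-0.006,0,-0.19,0,0.3],[0.002,0,-0.01,0,-0.29,0,0.3],[0.003,0,-0.013,0,-0.39,0,0.3],[0.004,0,-0.016,0,-0.49,0,0.3],[0.004,0,-0.02,0,-0.59,0,0.3],[0.004,0,-0.02,0,-0.69,0,0.3],[0.004,0,-0.02,0,-0.749,0,0.3],[0.004,0,-0.02,0,-0.749,0,0.3]]

```text
clock: 5.2
ee_pos: [551.6, -4.9, 130.0]
ee_rot: [-179.9, -0.1, 99.4]
ft_force: [0.1, 0.0, -2.6]
width: 0.567
finger_force: 42.1
```

```bash
python3 go.py "(0,-28,125,-45)"
```

```text
t 5.2 grasp lane [ -0.7 -15.4 124. ] toolz [-0.  0. -1.] j [  6.  45. -17. 108.  24.  30. -18.] F [ 0.1  0.  -2.6] w 0.567 ff 42.12443947792053
(0, -28, 125, -45) shift [-0.0083  0.0006  0.0008] turn [ 0.0011 -0.7522  0.0072]
```

Request:
step_arm:
  rows:
    - [[-0.001,0,0,0,-0.09,0,0.3],[-0.002,0,0,0,-0.19,0,0.3],[-0.004,0,0,0,-0.29,0,0.3],[-0.005,0,0,0,-0.39,0,0.3],[-0.006,0,0,0,-0.49,0,0.3],[-0.008,0,0,0,-0.59,0,0.3],[-0.008,0,0,0,-0.69,0,0.3],[-0.008,0,0,0,-0.75,0,0.3],[-0.008,0,0,0,-0.75,0,0.3],[-0.008,0,0,0,-0.75,0,0.3]]

```text
clock: 6.2
ee_pos: [553.5, -17.5, 129.4]
ee_rot: [-179.8, 44.8, 99.1]
ft_force: [0.1, -1.8, -2.3]
width: 0.566
finger_force: 42.2
```

```bash
python3 go.py "(0,-30,64,-45)" "(0,-30,59,-45)"; python3 - <<'E'
from h import *
a=snap("top","t2")[190:310,220:400];b=snap("side","s2")[150:350,230:400]
a=cv2.resize(a,(450,300),interpolation=cv2.INTER_CUBIC)
b=cv2.resize(b,(340,400),interpolation=cv2.INTER_CUBIC)
o=np.zeros((400,790,3),np.uint8);o[:300,:450]=a;o[:,450:]=b;cv2.imwrite("pics/v2.png",o[:,:,::-1])
E
```

```text
t 6.2 grasp lane [ -0.8 -32.4 125.1] toolz [-0.   -0.71 -0.71] j [-38.  57.  23. 110.  44.  36. -55.] F [ 0.1 -1.8 -2.3] w 0.566 ff 42.24511921405792
(0, -30, 64, -45) shift [0.0448 0.0009 0.0417] turn [-0.0021 -0.0027  0.0012]
(0, -30, 59, -45) shift [0.0483 0.0009 0.0452] turn [-0.0021 -0.0027  0.0012]
```

View pics/v2.png

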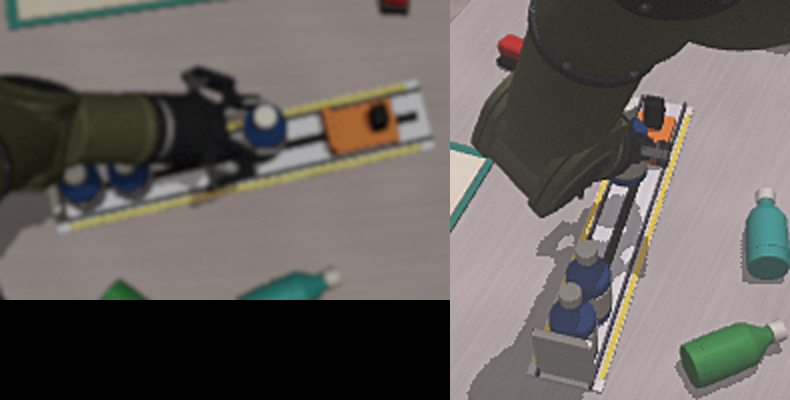

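The bottle is upright in the jaws (top crop: cap at 265,118), with the wrist over bottles b and a. I'll place it further towards the follower so the wrist clears them better, and lower in stages.

```bash
python3 go.py "(0,-45,75,-45)"
```

```text
t 6.3 grasp lane [ -0.6 -33.4 126.4] toolz [-0.   -0.71 -0.71] j [-38.  57.  23. 110.  44.  36. -55.] F [ 0.4 -0.6 -2.5] w 0.567 ff 42.244593501091
(0, -45, 75, -45) shift [0.028  0.0007 0.0447] turn [-0.0019 -0.0024 -0.0016]
```

Request:
step_arm:
  rows:
    - [[0.008,0.001,0.012,0,0,0,0.3],[0.016,0.001,0.024,0,0,0,0.3],[0.024,0.001,0.036,0,0,0,0.3],[0.028,0.001,0.045,-0.002,-0.002,0,0.3],[0.028,0.001,0.045,-0.002,-0.002,0,0.3],[0.028,0.001,0.045,-0.002,-0.002,0,0.3]]

```text
clock: 6.9
ee_pos: [556.6, -28.6, 78.6]
ee_rot: [180.0, 45.1, 99.1]
ft_force: [-0.9, -0.1, -2.1]
width: 0.567
finger_force: 42.2
```

```bash
python3 go.py "(0,-45,62,-45)" "(0,-45,58,-45)"; python3 - <<'E'
from h import *
b=snap("side","s3")[100:360,200:460]
b=cv2.resize(b,(590,590),interpolation=cv2.INTER_CUBIC);cv2.imwrite("pics/v3.png",b[:,:,::-1])
E
```

```text
t 6.9 grasp lane [  0.6 -43.8  74.4] toolz [ 0.   -0.71 -0.71] j [-38.  63.  25. 110.  46.  31. -59.] F [-0.9 -0.1 -2.1] w 0.567 ff 42.243438363075256
(0, -45, 62, -45) shift [ 0.0079 -0.0006  0.0096] turn [0.0018 0.0014 0.001 ]
(0, -45, 58, -45) shift [ 0.0108 -0.0006  0.0124] turn [0.0018 0.0014 0.001 ]
```

View pics/v3.png

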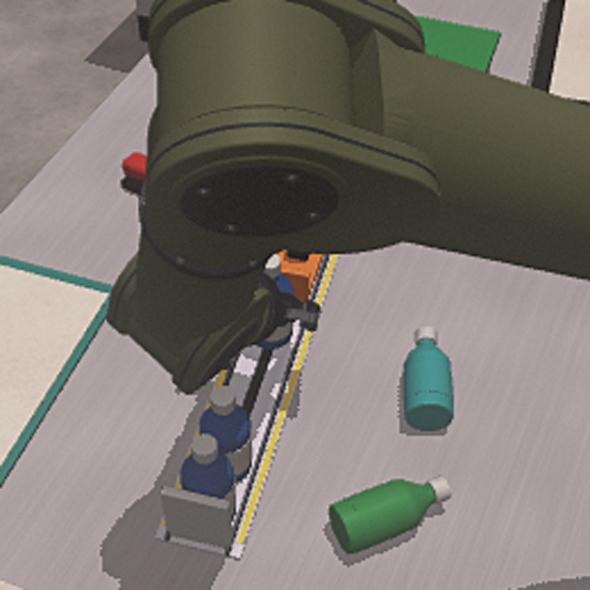

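Request:
step_arm:
  rows:
    - [[0.002,-0.001,0.003,0,0,0,0.3],[0.004,-0.001,0.005,0.002,0,0,0.3],[0.006,-0.001,0.007,0.002,0,0,0.3],[0.007,-0.001,0.008,0.002,0,0,0.3],[0.007,-0.001,0.008,0.002,0,0,0.3]]

```text
clock: 7.45
ee_pos: [556.0, -29.0, 68.1]
ee_rot: [-180.0, 45.0, 99.1]
ft_force: [0.6, -0.7, -4.0]
width: 0.564
finger_force: 42.5
```

```bash
python3 go.py "(0,-45,58,-45)"
```

```text
t 7.45 grasp lane [ -0.1 -44.2  63.9] toolz [ 0.   -0.71 -0.71] j [-38.  64.  25. 110.  46.  30. -60.] F [ 0.6 -0.7 -4. ] w 0.564 ff 42.4942821264267
(0, -45, 58, -45) shift [0.0035 0.0001 0.0047] turn [0.0005 0.0005 0.0007]
```

Small downward steps until the vertical force rises.

Request:
step_arm:
  rows:
    - [[0.0007,0,0.0007,0,0,0,0.3],[0.0014,0,0.0014,0,0,0,0.3],[0.002,0,0.002,0,0,0,0.3],[0.002,0,0.002,0,0,0,0.3]]

```text
clock: 7.85
ee_pos: [556.0, -29.4, 67.9]
ee_rot: [179.9, 45.2, 99.0]
ft_force: [-4.9, 7.6, 13.7]
width: 0.565
finger_force: 44.1
```

Request:
step_arm:
  rows:
    - [[0.0007,0,0.0007,0,0,0,0.3],[0.0014,0,0.0014,0,0,0,0.3],[0.0014,0,0.0014,0,0,0,0.3]]

```text
clock: 8.15
ee_pos: [556.1, -29.7, 67.9]
ee_rot: [179.9, 45.4, 98.9]
ft_force: [-6.2, 14.1, 27.5]
width: 0.569
finger_force: 45.3
```

Request:
step_arm:
  rows:
    - [[-0.001,0,-0.001,0,0,0,0.3],[-0.002,0,-0.002,0,0,0,0.3],[-0.002,0,-0.002,0,0,0,0.3]]

```text
clock: 8.45
ee_pos: [556.0, -29.4, 67.9]
ee_rot: [179.9, 45.2, 99.0]
ft_force: [-3.0, 6.4, 9.8]
width: 0.572
finger_force: 43.2
```

```bash
python3 go.py; python3 - <<'E'
from h import *
a=snap("top","t4")[215:275,255:345];b=snap("side","s4")[195:270,295:355]
a=cv2.resize(a,(400,267),interpolation=cv2.INTER_CUBIC)
b=cv2.resize(b,(390,488),interpolation=cv2.INTER_CUBIC)
o=np.zeros((488,790,3),np.uint8);o[:267,:400]=a;o[:,400:]=b;cv2.imwrite("pics/v4.png",o[:,:,::-1])
E
```

```text
t 8.45 grasp lane [ -0.1 -44.6  63.7] toolz [ 0.   -0.71 -0.71] j [-39.  64.  25. 110.  46.  30. -60.] F [-3.   6.4  9.8] w 0.572 ff 43.21958899497986
```

View pics/v4.png

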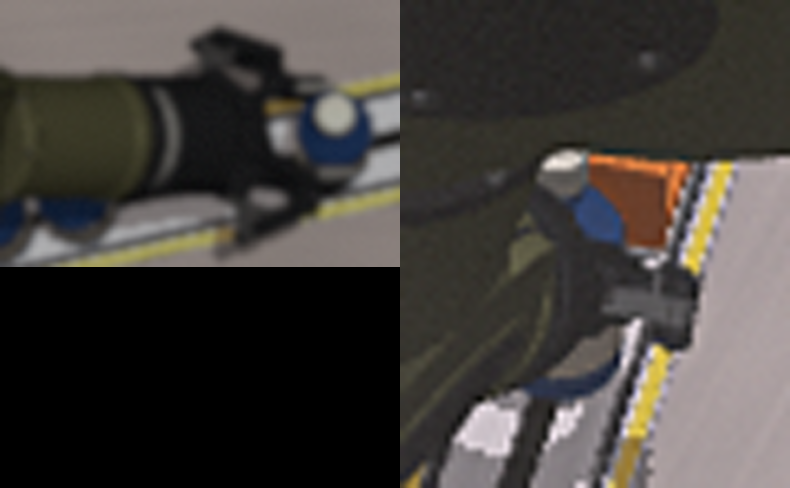

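```bash
python3 - <<'E'
from go import *
W=lambda q:Lr.apply(q)+[p[0],p[1],0]
a=np.linspace(0,6.28,60)
for x in(-4,0,4):
 for y in(-51,-46):
  for z0 in(4,12):
    c=proj("top",W([[x,y,z0+115]]))[0];cs=proj("side",W([[x,y,z0+115]]))[0]
    r=proj("side",W(np.c_[x+25*np.cos(a),y+25*np.sin(a),a*0+z0]))
    i=r[:,1].argmax();R=r[:,0].max()
    print(x,y,z0,"topcap",np.round((c-[255,215])*4.444,0),"sidecap",np.round((cs-[295,195])*6.5+[400,0]),"rim low",np.round((r[i]-[295,195])*6.5+[400,0]),"rim right",round((R-295)*6.5+400))
E
```

```text
-4 -51 4 topcap [333. 114.] sidecap [568. 152.] rim low [569. 409.] rim right 635
-4 -51 12 topcap [333. 112.] sidecap [568. 136.] rim low [568. 396.] rim right 635
-4 -46 4 topcap [325. 116.] sidecap [564. 161.] rim low [565. 419.] rim right 632
-4 -46 12 topcap [325. 113.] sidecap [564. 146.] rim low [565. 405.] rim right 632
0 -51 4 topcap [331. 108.] sidecap [557. 150.] rim low [559. 407.] rim right 625
0 -51 12 topcap [331. 105.] sidecap [557. 134.] rim low [558. 394.] rim right 625
0 -46 4 topcap [324. 110.] sidecap [554. 159.] rim low [555. 417.] rim right 622
0 -46 12 topcap [324. 107.] sidecap [553. 144.] rim low [555. 403.] rim right 622
4 -51 4 topcap [330. 102.] sidecap [547. 148.] rim low [548. 405.] rim right 615
4 -51 12 topcap [330.  99.] sidecap [546. 132.] rim low [548. 391.] rim right 615
4 -46 4 topcap [322. 104.] sidecap [543. 157.] rim low [545. 415.] rim right 612
4 -46 12 topcap [322. 101.] sidecap [542. 142.] rim low [545. 401.] rim right 612
```

The cap position (top (335,114), side (566,158)) matches a base on the floor at z=4, not on a rail at z=12. I'll release.

Request:
step_arm:
  rows:
    - [[0,0,0,0,0,0,0.6],[0,0,0,0,0,0,0.65],[0,0,0,0,0,0,0.7],[0,0,0,0,0,0,0.8],[0,0,0,0,0,0,1],[0,0,0,0,0,0,1],[0,0,0,0,0,0,1]]

```text
clock: 9.25
ee_pos: [555.9, -29.2, 66.2]
ee_rot: [-180.0, 45.0, 99.1]
ft_force: [0.2, 0.1, -0.1]
width: 1.001
finger_force: 0.0
```

```bash
python3 go.py
```

```text
t 9.25 grasp lane [ -0.2 -44.3  61.9] toolz [ 0.   -0.71 -0.71] j [-38.  64.  25. 110.  46.  30. -60.] F [ 0.2  0.1 -0.1] w 1.001 ff 0.0
```

Back out along the tool axis.

Request:
step_arm:
  rows:
    - [[0,0,-0.015,0,0,0,1],[0,0,-0.035,0,0,0,1],[0,0,-0.065,0,0,0,1],[0,0,-0.1,0,0,0,1],[0,0,-0.14,0,0,0,1],[0,0,-0.18,0,0,0,1],[0,0,-0.18,0,0,0,1]]

```text
clock: 9.95
ee_pos: [537.5, 102.3, 195.4]
ee_rot: [179.5, 44.6, 99.1]
ft_force: [0.2, 0.1, -0.3]
width: 0.999
finger_force: 0.0
```

```bash
python3 go.py "(0,0,220,0)"; python3 - <<'E'
from h import *
for n in("top","side"):
    snap(n,n+"5")
    for r in env.recognise(n,"bottle_tipped")[:6]: print(n,np.round(r["bbox"]),round(r["conf"],2))
E
```

```text
t 9.95 grasp lane [  2.3  88.4 191.1] toolz [ 0.01 -0.7  -0.71] j [-46.  50.  17. 103.  35.  53. -51.] F [ 0.2  0.1 -0.3] w 0.999 ff 0.0
(0, 0, 220, 0) shift [-0.0874 -0.0027  0.0433] turn [0.0081 0.7441 0.004 ]
top [258. 301. 298. 336.] 0.86
top [318. 232. 339. 257.] 0.71
top [316. 297. 355. 324.] 0.6
side [345. 306. 397. 347.] 0.79
side [377. 243. 401. 290.] 0.71
side [311. 216. 331. 257.] 0.64
```

Request:
step_arm:
  rows:
    - [[-0.02,0,-0.02,0,0.1,0,1],[-0.045,-0.001,0.02,0,0.3,0,1],[-0.087,-0.003,0.043,0.008,0.744,0.004,0.8],[-0.087,-0.003,0.043,0.008,0.744,0.004,0.7],[-0.087,-0.003,0.043,0.008,0.744,0.004,0.7],[-0.087,-0.003,0.043,0.008,0.744,0.004,0.7],[-0.087,-0.003,0.043,0.008,0.744,0.004,0.7],[-0.087,-0.003,0.043,0.008,0.744,0.004,0.7]]

```text
clock: 10.95
ee_pos: [546.5, 4.3, 223.4]
ee_rot: [-179.5, 0.5, 98.5]
ft_force: [-0.1, 0.2, -0.8]
width: 0.706
finger_force: 0.0
```

```bash
python3 go.py "(0,-175,220,0)" "(0,-175,130,0)"
```

```text
t 10.95 grasp lane [ -4.3  -5.6 217.4] toolz [-0.01 -0.01 -1.  ] j [  1.  36. -11. 105.  11.  40.  -8.] F [-0.1  0.2 -0.8] w 0.706 ff 0.0
(0, -175, 220, 0) shift [-0.1694  0.0057 -0.0012] turn [-0.0085  0.0079 -0.0081]
(0, -175, 130, 0) shift [-0.1687  0.0065  0.0888] turn [-0.0085  0.0079 -0.0081]
```

Request:
step_arm:
  rows:
    - [[-0.05,0.002,0.0,-0.008,0.008,-0.008,0.7],[-0.1,0.004,0.0,-0.008,0.008,-0.008,0.7],[-0.15,0.006,0.0,-0.008,0.008,-0.008,0.7],[-0.169,0.006,0.03,-0.008,0.008,-0.008,0.7],[-0.169,0.006,0.06,-0.008,0.008,-0.008,0.7],[-0.169,0.006,0.088,-0.008,0.008,-0.008,0.7],[-0.169,0.006,0.088,-0.008,0.008,-0.008,0.7],[-0.169,0.006,0.088,-0.008,0.008,-0.008,0.7]]

```text
clock: 11.75
ee_pos: [578.5, -158.9, 137.4]
ee_rot: [180.0, -0.1, 99.4]
ft_force: [0.2, 0.4, 0.4]
width: 0.697
finger_force: 0.0
```

```bash
python3 go.py "(0,-174,48,0)"; python3 - <<'E'
from h import *
a=snap("top","t6")[215:275,290:400];b=snap("side","s6")[180:350,260:360]
a=cv2.resize(a,(440,240),interpolation=cv2.INTER_CUBIC)
b=cv2.resize(b,(345,586),interpolation=cv2.INTER_CUBIC)
o=np.zeros((590,790,3),np.uint8);o[:240,:440]=a;o[:586,445:]=b;cv2.imwrite("pics/v6.png",o[:,:,::-1])
E
```

```text
t 11.75 grasp lane [   1.8 -171.7  131.4] toolz [ 0.  0. -1.] j [ 17.  47. -11. 100.  14.  35.   7.] F [0.2 0.4 0.4] w 0.697 ff 0.0
(0, -174, 48, 0) shift [-0.0024 -0.0018  0.0833] turn [ 0.0004 -0.0016  0.006 ]
```

View pics/v6.png

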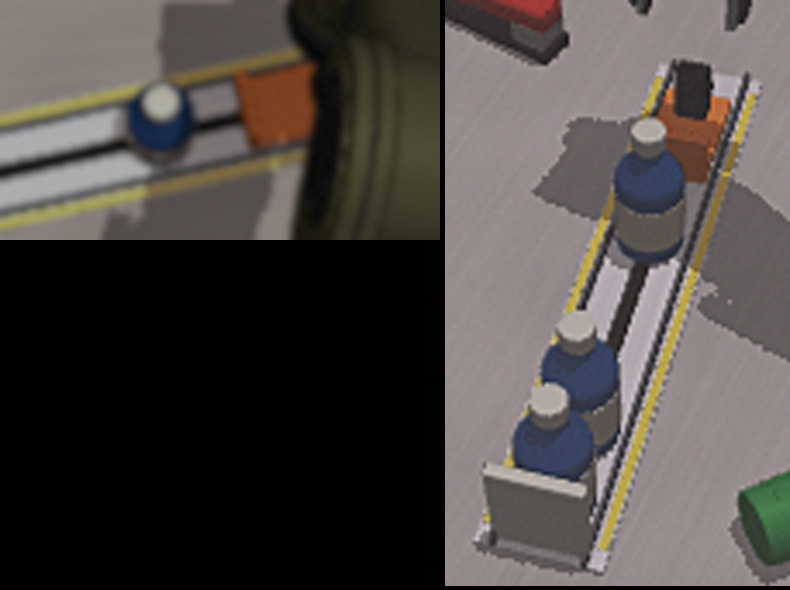

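The bottle stands in the lane (side crop cap (648,135), base (650,255)), with the blade behind it at (690,140). Next I grip the follower.

Request:
step_arm:
  rows:
    - [[-0.002,-0.002,0.03,0,0,0.005,0.7],[-0.002,-0.002,0.06,0,0,0.005,0.7],[-0.002,-0.002,0.075,0,0,0.005,0.7],[-0.002,-0.002,0.083,0,0,0.005,0.7],[-0.002,-0.002,0.083,0,0,0.005,0.5],[-0.002,-0.002,0.083,0,0,0.005,0.2],[-0.002,-0.002,0.083,0,0,0.005,0.1],[-0.002,-0.002,0.083,0,0,0.005,0.1],[-0.002,-0.002,0.083,0,0,0.005,0.1],[-0.002,-0.002,0.083,0,0,0.005,0.1]]
  grip_force: 30

```text
clock: 12.85
ee_pos: [577.3, -163.9, 56.1]
ee_rot: [179.8, -0.0, 98.9]
ft_force: [-1.4, 0.3, 6.3]
width: 0.3
finger_force: 31.2
```

```bash
python3 go.py "(0,-120,48,0)"
```

```text
t 12.85 grasp lane [  -0.2 -176.5   50.1] toolz [ 0.  0. -1.] j [ 16.  54.  -9. 101.  16.  26.   5.] F [-1.4  0.3  6.3] w 0.3 ff 31.21368706226349
(0, -120, 48, 0) shift [0.0565 0.0001 0.0021] turn [ 0.0032 -0.0006 -0.0029]
```

Request:
step_arm:
  rows:
    - [[0.005,0,0,0,0,0,0.1],[0.012,0,0,0,0,0,0.1],[0.02,0,0,0,0,0,0.1],[0.026,0,0,0,0,0,0.1],[0.031,0,0,0,0,0,0.1],[0.036,0,0,0,0,0,0.1],[0.041,0,0,0,0,0,0.1],[0.046,0,0,0,0,0,0.1],[0.052,0,0,0,0,0,0.1],[0.058,0,0,0,0,0,0.1]]

```text
clock: 13.85
ee_pos: [568.3, -108.3, 56.1]
ee_rot: [179.8, 0.1, 98.8]
ft_force: [-1.1, -3.7, 6.1]
width: 0.3
finger_force: 31.3
```

Request:
step_arm:
  rows:
    - [[0.006,0,0,0,0,0,0.1],[0.012,0,0,0,0,0,0.1],[0.018,0,0,0,0,0,0.1],[0.024,0,0,0,0,0,0.1],[0.03,0,0,0,0,0,0.1],[0.036,0,0,0,0,0,0.1],[0.042,0,0,0,0,0,0.1],[0.048,0,0,0,0,0,0.1],[0.054,0,0,0,0,0,0.1],[0.06,0,0,0,0,0,0.1]]

```text
clock: 14.85
ee_pos: [558.7, -48.8, 56.1]
ee_rot: [179.9, 0.1, 98.8]
ft_force: [-3.0, -4.1, 6.6]
width: 0.297
finger_force: 31.3
```

```bash
python3 go.py "(0,-15,49,0)";python3 - <<'E'
from h import *
print(env.read_state()["ft_torque"]);env.grab_frame("side")
for r in env.recognise("side","bottle_tipped")[:6]: print(np.round(r["bbox"]),round(r["conf"],2))
E
```

```text
t 14.85 grasp lane [ -0.5 -60.   50.1] toolz [ 0. -0. -1.] j [  4.  52.  -6. 109.  14.  20.  -4.] F [-3.  -4.1  6.6] w 0.297 ff 31.320126056671143
(0, -15, 49, 0) shift [0.045  0.0003 0.001 ] turn [ 0.0023  0.0011 -0.004 ]
[-0.654622    0.45296446  0.19863444]
[378. 245. 400. 291.] 0.73
[301. 239. 320. 283.] 0.71
[346. 306. 398. 344.] 0.71
```

Request:
step_arm:
  rows:
    - [[0.004,0,0,0,0,0,0.1],[0.008,0,0,0,0,0,0.1],[0.012,0,0,0,0,0,0.1],[0.016,0,0,0,0,0,0.1],[0.02,0,0,0,0,0,0.1],[0.024,0,0,0,0,0,0.1],[0.028,0,0,0,0,0,0.1],[0.032,0,0,0,0,0,0.1],[0.036,0,0,0,0,0,0.1],[0.038,0,0,0,0,0,0.1]]

```text
clock: 15.95
ee_pos: [552.6, -11.0, 56.0]
ee_rot: [179.9, 0.0, 98.8]
ft_force: [-3.2, -5.0, 6.9]
width: 0.302
finger_force: 31.3
```

Request:
step_arm:
  rows:
    - [[0.001,0,0,0,0,0,0.1],[0.002,0,0,0,0,0,0.1],[0.003,0,0,0,0,0,0.1],[0.004,0,0,0,0,0,0.1]]

```text
clock: 16.35
ee_pos: [552.1, -8.1, 56.0]
ee_rot: [179.9, 0.1, 98.8]
ft_force: [-1.6, -4.8, 5.2]
width: 0.295
finger_force: 31.4
```

```bash
python3 go.py
```

```text
t 16.35 grasp lane [ -0.6 -18.7  50. ] toolz [ 0. -0. -1.] j [ -1.  52.  -5. 110.  12.  18.  -7.] F [-1.6 -4.8  5.2] w 0.295 ff 31.351085007190704
```

Inch forward until the force steps up against the stop.

Request:
step_arm:
  rows:
    - [[0.001,0,0,0,0,0,0.1],[0.002,0,0,0,0,0,0.1],[0.003,0,0,0,0,0,0.1]]

```text
clock: 16.65
ee_pos: [551.7, -5.2, 56.1]
ee_rot: [179.9, 0.1, 98.8]
ft_force: [-1.5, -4.9, 6.4]
width: 0.3
finger_force: 31.4
```

Request:
step_arm:
  rows:
    - [[0.001,0,0,0,0,0,0.1],[0.002,0,0,0,0,0,0.1]]

```text
clock: 16.85
ee_pos: [551.4, -3.3, 56.1]
ee_rot: [179.9, 0.1, 98.8]
ft_force: [-1.0, -6.8, 4.7]
width: 0.303
finger_force: 31.3
```

Request:
step_arm:
  rows:
    - [[0.001,0,0,0,0,0,0.1],[0.002,0,0,0,0,0,0.1]]

```text
clock: 17.05
ee_pos: [551.2, -2.4, 56.1]
ee_rot: [179.9, 0.2, 98.7]
ft_force: [-0.7, -8.2, 5.3]
width: 0.298
finger_force: 31.3
```

Request:
step_arm:
  rows:
    - [[0.001,0,0,0,0,0,0.1],[0.002,0,0,0,0,0,0.1]]

```text
clock: 17.25
ee_pos: [551.1, -2.3, 56.1]
ee_rot: [179.9, 0.3, 98.7]
ft_force: [0.1, -12.8, 5.4]
width: 0.3
finger_force: 31.4
```

Request:
step_arm:
  rows:
    - [[0.001,0,0,0,0,0,0.1],[0.002,0,0,0,0,0,0.1]]

```text
clock: 17.45
ee_pos: [551.1, -2.1, 56.1]
ee_rot: [179.9, 0.4, 98.6]
ft_force: [1.7, -16.5, 4.3]
width: 0.298
finger_force: 31.7
```

```bash
python3 go.py
```

```text
t 17.45 grasp lane [ -0.7 -12.7  50.1] toolz [ 0.   -0.01 -1.  ] j [ -2.  52.  -4. 110.  12.  18.  -8.] F [  1.7 -16.5   4.3] w 0.298 ff 31.65081024169922
```

It has stalled at the expected position with rising force, so the row is closed. Relax, release and go up.

Request:
step_arm:
  rows:
    - [[-0.002,0,0,0,0,0,0.1],[-0.004,0,0,0,0,0,0.1],[-0.004,0,0,0,0,0,0.35],[-0.004,0,0,0,0,0,0.45],[-0.004,0,0,0,0,0,0.55],[-0.004,0,0,0,0,0,0.6],[-0.004,0,-0.02,0,0,0,0.6],[-0.004,0,-0.06,0,0,0,0.6],[-0.004,0,-0.11,0,0,0,0.6],[-0.004,0,-0.11,0,0,0,0.6]]

```text
clock: 18.45
ee_pos: [554.8, 1.9, 170.5]
ee_rot: [179.2, -0.1, 98.9]
ft_force: [0.9, -0.0, 0.1]
width: 0.603
finger_force: 0.0
```

Request:
step_arm:
  rows:
    - [[-0.05,0,-0.03,0,0,0,0.6],[-0.1,0,-0.06,0,0,0,0.6],[-0.15,0,-0.09,0,0,0,0.6],[-0.2,0,-0.1,0,0,0,0.6],[-0.25,0,-0.1,0,0,0,0.6],[-0.25,0,-0.1,0,0,0,0.6]]

```text
clock: 19.05
ee_pos: [588.7, -252.3, 264.9]
ee_rot: [179.9, 0.1, 98.5]
ft_force: [0.6, -0.0, -0.1]
width: 0.599
finger_force: 0.0
```

```bash
python3 go.py; python3 - <<'E'
from h import *
a=snap("top","t7")[215:290,230:400];b=snap("side","s7")[190:350,255:365]
a=cv2.resize(a,(408,180),interpolation=cv2.INTER_CUBIC)
b=cv2.resize(b,(380,553),interpolation=cv2.INTER_CUBIC)
o=np.zeros((560,790,3),np.uint8);o[:180,:408]=a;o[:553,410:]=b;cv2.imwrite("pics/v7.png",o[:,:,::-1])
E
```

```text
t 19.05 grasp lane [  -2.8 -265.6  258.9] toolz [ 0. -0. -1.] j [ 26.  40. -12.  86.  10.  54.  19.] F [ 0.6 -0.  -0.1] w 0.599 ff 0.0
```

View pics/v7.png

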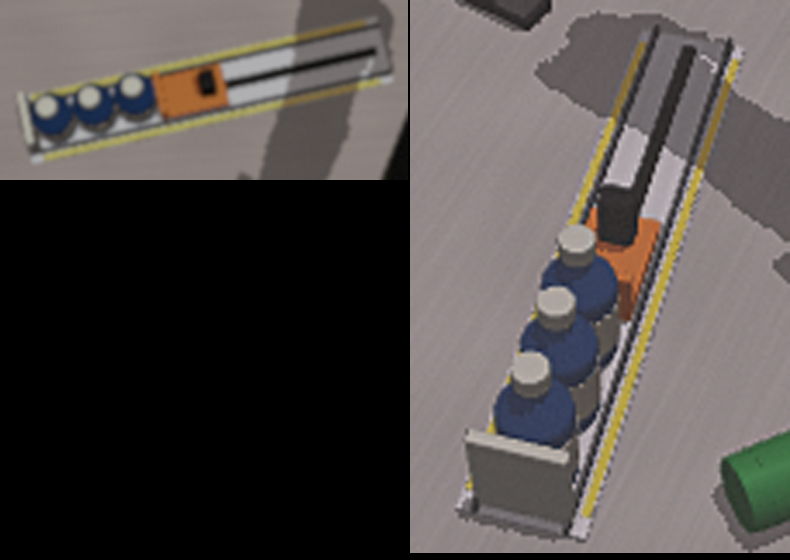

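All three bottles stand snug against the stop (top crop caps at (46,106), (90,97), (132,87), evenly spaced about 50 mm apart), with the follower blade behind them. Handing in.

```bash
python3 -c "
from station import env
print(env.sign_off())"
```

```text
the job is handed in; nothing more can be done
None
```

I stood the tipped bottle up, closed the row of three bottles against the end stop with the follower, and handed the job in at about 19 s; sign-off returned no verdict.

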